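Centre a die plate under a press ram by tapping its ends, then send the ram home

ROBOT

A 6-joint arm with a two-finger parallel gripper is mounted at the origin on a cart in front of the work surface, level with it; the furniture and walls round the work are solid. World frame = base frame: x ahead of the robot, y to its left, z up, the work surface at z = 0. Lengths are in m, angles in degrees, forces in N, time in s.
With the tool pointing down it reaches from about 0.25 to 0.725 m from the base axis. Payload 9.7 kg.
Tool frame: the origin (TCP) lies midway between the tips of the shut fingers; the grasp point (between the pads) lies 19 mm behind it; z points along the fingers, y is the line along which they close (so a half turn about z gives the same grasp; the last joint's range is limited). The gripper opens to 85 mm and grips with 20 to 120 N. Pads are 22 mm wide; open, the fingers measure 114 mm over their backs; the gripper's body (76 mm by 85 mm) begins 54 mm behind the grasp point. The pads swing forward as they close: fully open they stand 13 mm farther back than shut.
Start: joints at [73.854, 4.979, 10.078, 95.1, 0, 90], TCP at [0.153, 0.528, 0.231] pointing down, gripper open.
Joint ranges: [-179.16, 179.16], [-48.56, 103.87], [-65.8, 70.77], [-126.05, 130.52], [-82.76, 87.17], [-180, 180]. Speed limits (degrees/s): [127.2, 127.2, 147.25, 180, 180, 180].

INTERFACE

Orientations are given as [roll, pitch, yaw] about the fixed x, y, z axes, in that order (R = Rz(yaw) Ry(pitch) Rx(roll)).
In Python, from workcell import * gives the robot as it stands.
- The arm moves only by the tool servo_tool, never from a script. Its argument "moves" is a list of rows, each a list of 4 numbers: the shift along the world's x, y, z in shares of 0.8 m (1.0 is 0.8 m), then the turn about the world's z in shares of pi rad (1.0 is pi rad). A call has 1 to 20 rows; each row is the pose to reach, as a shift and turn from the pose commanded when the call began; what a row does not reach only later rows make up. A row lasts 1/12 s, in which the tool goes at most 41.7 mm and 7.16 degrees, less where a joint would pass 70% of its speed; a pose out of reach is approached as far as the arm can. Shift and turn numbers lie between -1 and 1, and a call with a number outside is refused. A call with a gripper value outside its range is refused whole. "claw" is the closure, from 0 (fully open) to 1 (shut), set as the call begins (left out, the last holds). The fingers move at their own pace and stop on an object; "force" is the grip in N (left out, the last holds). Time passes only in rows, so rows that repeat a pose let the fingers close. It gives the time, the measured TCP pose, the force, the opening and the grip force at its end, in the units of the state.
- get_obs(): the state, without advancing time (a new reading comes with each control period).
- camera(name): name is "side" or "top" or "wrist"; returns the picture (384x512x3 uint8, red, green, blue); there is no depth.
- get_calibration(name): a dict with "fx", "fy", "cx", "cy" (pixels), "rvec" (rotation vector, rad) and "tvec" (3), from world to camera coordinates, as OpenCV has them; the wrist camera has in their place "tool_from_camera" (4x4, takes a point from camera to tool coordinates, whose origin is the TCP and whose axes are the flange's). Camera axes: x right, y down, z forward; pixel columns grow to the right and rows downward; lengths in m; the calibration is good to about 2 mm. The wrist camera is an equidistant fisheye: a pixel r from the principal point sees the ray r / f radians off the axis. A picture is of the moment at which its call begins: read the wrist's pose just before it. get_calibration takes no time and is no camera call.
- job_done(): hands the job in; it is judged then, once.
The state is a dict: "time": time; "q": joint angles; "qd": joint speeds; "joint_efforts": joint torques, N m; "ee_pos": TCP position; "tcp_rot": TCP orientation; "wrist_force": force on the tool from outside, world axes, zero at the start; "torque": the same for the moment, N m; "opening": finger opening in m; "grasp_force": force on a finger pad.
Only numpy, scipy, OpenCV 4.12 (cv2) and the standard library are available. Lean on these libraries where they do the work, as an engineer would, in place of code of your own. Each camera call takes 0.05 s, during which the arm holds its last target. There are 200 camera calls.

TASK

Tap the die plate gently on its left and right ends, as needed, along the slideway of the little bench press until its hole is centred under the ram. Then push the ram knob gently all the way down so that the ram passes into the hole, and leave it there; never force the ram onto the plate, and leave the jars and the matchbox alone.

Things in the scene. Friction and masses are not known exactly. Their poses are not given: they have to be found in the camera images.
- press: Small grey bench press, fixed. Origin: underside of its base under the middle of the slideway; z up, slideway along its y, column at its back (+x). Base x -62 to 95, y -95 to 95, 10 mm thick. The ram stands at x = 0 and somewhere from y = -14 to +14 mm: its head is clamped fast wherever the last user left it. That y differs each time and is NOT measured: feel both sides of the knob, or look.
- slideway (a point): Middle of the slideway, on top of the base (bench + 10 mm), axes as the press. Two fixed steel guide rails lie along y at x = -51 and +51 mm (10 wide, 8 high, y -38 to +38) and guide the die plate between them.
- column_top (a point): Top centre of the press's column (25 x 90 mm, top at z 62), 82.5 mm behind the slideway's middle. From it a head arm 32 mm wide (z 46 to 60) reaches forward over the slideway to x = -29 mm and carries the ram. Its sideways position is that of the ram, not of this point.
- ram (a joint): Upright steel ram, 16 mm diameter, nose edge bevelled 0.5 mm, with a flat round knob on top (30 mm diameter, 10 thick). 0 = up, as it starts: nose at z 35 mm, knob z 76 to 86. Grows (m) as pushed down; 0.016 = home: knob down on the head, its top at z 70, nose 13 mm into the hole. Takes about 3 N and stays where left. Off the hole it stops at 0.003.
- die: Loose flat steel plate, about 0.5 kg, 90 mm (its x, across the slideway; too wide to grip) by 120 mm (its y, along it) by 22 mm high. Lies on the base (top at z 32) between the rails with 1 mm play each side and slides along the press's y with 2 to 6 N of friction. Starts anywhere up to 32 mm from the press's middle. Origin: centre of underside.
- die_hole (a point): Centre of the plate's top, mouth of its one upright through hole, 19.5 mm diameter. The ram enters only if this lies within about 1.7 mm of the ram's axis; then the plate's ends stand 60 mm either side of the axis, 8 mm or more beyond the rails' ends.
- jar_borax: Bystander: small jar with a dark lid, 44 mm in diameter, 64 mm high, standing in front of the press. Origin: centre of its underside.
- jar_beads: Bystander: small jar with a pale lid, 38 mm in diameter, 47 mm high, standing in front of the press. Origin: centre of its underside.
- matchbox: Bystander: matchbox 36 x 55 x 15 mm lying in front of the press. Origin: centre of its underside.
Things that resemble listed ones, but are neither listed nor needed, are in the scene too. There is more than one size of the die; the job needs the larger.

How it is judged:
By the outcome, as a careful person would: the job done as asked, in the order asked, and still so for the second after the job is handed in, with the robot touching nothing.
It also fails if it takes over 61 s, if anything falls off the work surface, if the arm or the gripper's body presses on something with over 40 N, if the wrist force passes 120 N, or if a joint passes its speed limit or range.

## Working session

There is one attempt and no reset: what is moved stays moved. The work goes in short steps, Python scripts to look and compute and a tool call to move; the robot and the scene stay as the last step left them, time stands still between calls to the robot, and variables do not carry over. Pictures are saved under pics/ and viewed, at most 10 in all, crops included, and the job is handed in when it is done.

Besides the shell and the picture viewer there is one more tool, called after "Request:" as name(argument=value, ...) on one line, values as JSON. servo_tool: Moves the arm, as the interface text tells. Its arguments: {"type":"object","properties":{"moves":{"type":"array","items":{"type":"array","items":{"type":"number"}}},"claw":{"type":"number"},"force":{"type":"number"}},"required":["moves"]}

```bash
mkdir -p pics; python3 - <<'E'
from workcell import *
import cv2,numpy as np
o=get_obs();print(o['time'],o['ee_pos'],o['tcp_rot'],o['opening'])
a=[camera(n) for n in("side","top","wrist")]
for n,i in zip(("side","top","wrist"),a):
    cv2.imwrite(f'pics/{n}0.png',i[:,:,::-1]); 
    c=get_calibration(n);print(n,c)
for n,i in zip(("side","top"),a): cv2.imwrite(f'pics/{n}0b.png',cv2.resize(i[:,:,::-1],(800,600),interpolation=cv2.INTER_CUBIC))
E
```

```text
0.0 [0.15287146 0.52809039 0.23056789] [-1.79922946e+02  1.58881390e-03  1.63857325e+02] 0.08528599494021248
side {'fx': 444.56658302108804, 'fy': 444.56658302108804, 'cx': 258.3460637320757, 'cy': 191.25325567287604, 'rvec': array([ 2.00662686, -0.61925857,  0.35678576]), 'tvec': array([-0.5496189 ,  0.12125316,  0.83167764])}
top {'fx': 472.55768342070684, 'fy': 472.55768342070684, 'cx': 253.99054619716233, 'cy': 189.18388370144862, 'rvec': array([ 2.17579271, -2.12886534,  0.15515292]), 'tvec': array([-0.22677557,  0.51816971,  0.90017713])}
wrist {'fx': 297.3186396354542, 'fy': 297.3186396354542, 'cx': 256.7554851206025, 'cy': 188.13822660983323, 'tool_from_camera': array([[-6.66333311e-04, -9.63358797e-01, -2.68215184e-01,
         6.76291573e-02],
       [ 9.99999778e-01, -6.48056078e-04, -1.56675096e-04,
        -1.65193842e-04],
       [-2.28841488e-05, -2.68215229e-01,  9.63359014e-01,
        -1.43096602e-01],
       [ 0.00000000e+00,  0.00000000e+00,  0.00000000e+00,
         1.00000000e+00]])}
```

View pics/side0b.png

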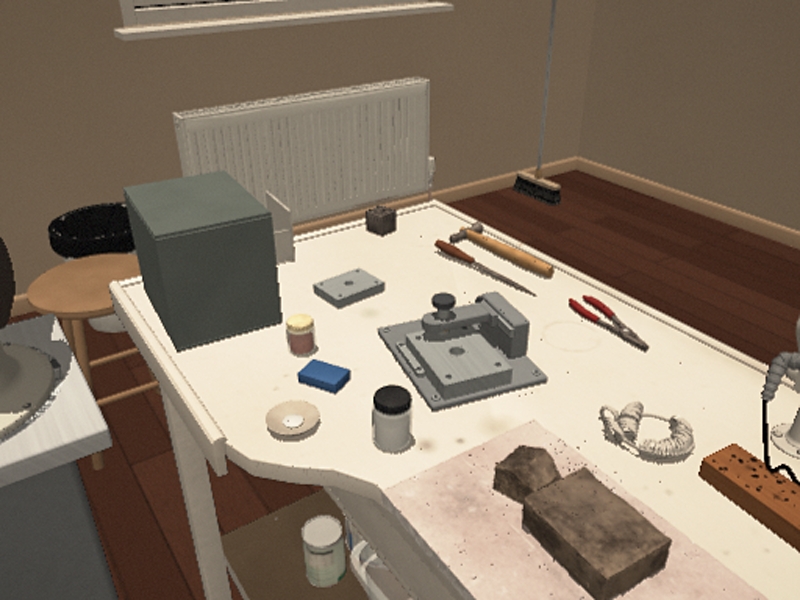

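View pics/top0b.png

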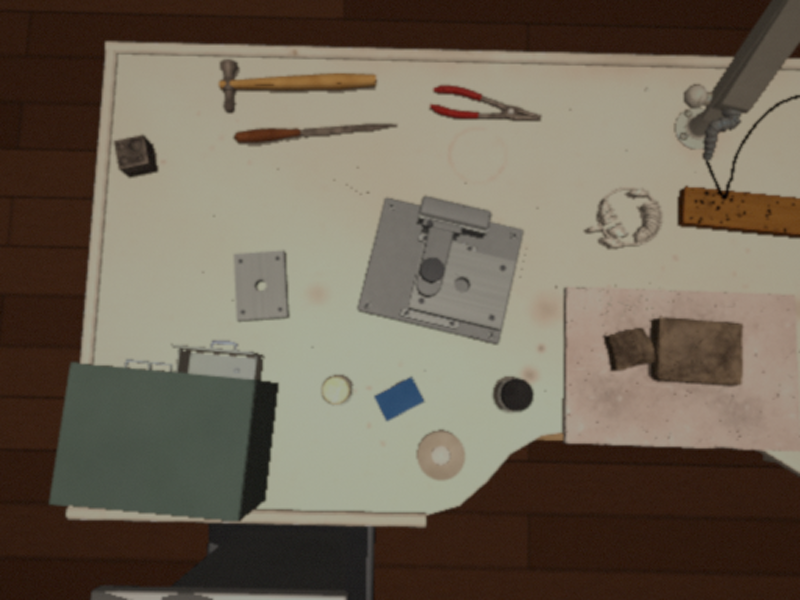

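The side view shows the press at about (460,350). The plate in its slideway has its hole at (457,352), and a loose smaller plate lies at (349,287). In the top view the press base corners are at (388,199), (523,230), (497,343) and (359,311), the knob is at (432,270) and the hole at (462,284). There are two die candidates: the plate in the press (top view about (465,283)) and the loose plate at (261,286). The one in the press should be the larger; the next crop and measurements will confirm it.

```bash
cat > h.py <<'E'
import cv2,numpy as np
from workcell import *
def cal(n):
    c=get_calibration(n);R,_=cv2.Rodrigues(c['rvec']);K=np.array([[c['fx'],0,c['cx']],[0,c['fy'],c['cy']],[0,0,1]]);return K,R,c['tvec']
def ray(n,p):
    K,R,t=cal(n);d=R.T@np.linalg.inv(K)@np.array([p[0],p[1],1.]);return -R.T@t,d
def plane(n,p,z):
    o,d=ray(n,p);return o+d*(z-o[2])/d[2]
def tri(a,b):
    (o1,d1),(o2,d2)=a,b
    s=np.linalg.lstsq(np.c_[d1,-d2],o2-o1,rcond=None)[0]
    x,y=o1+s[0]*d1,o2+s[1]*d2;return (x+y)/2,np.linalg.norm(x-y)
def wray(p,pos,rpy):
    from scipy.spatial.transform import Rotation as Ro
    c=get_calibration('wrist');u=np.array([(p[0]-c['cx'])/c['fx'],(p[1]-c['cy'])/c['fy']]);th=np.linalg.norm(u)
    d=np.r_[u/th*np.sin(th),np.cos(th)];T=c['tool_from_camera'];R=Ro.from_euler('xyz',rpy,degrees=True).as_matrix()
    return np.array(pos)+R@T[:3,3],R@T[:3,:3]@d
E
python3 - <<'E'
from h import *
s=.64
for nm,p,z in [('TL',(388,199),.01),('TR',(523,230),.01),('BR',(497,343),.01),('BL',(359,311),.01),('knob',(432,269),.086),('hole',(462,284),.032),('borax',(516,394),.064),('beads',(336,389),.047),('match',(400,399),.015),
 ('sm1',(234,254),.022),('sm2',(286,252),.022),('sm3',(288,318),.022),('sm4',(238,321),.022)]:
    print(nm,plane('top',np.array(p)*s,z).round(4))
print('tri hole',tri(ray('top',np.array((462,284))*s),ray('side',np.array((457,351.5))*s)))
print('tri knob',tri(ray('top',np.array((432,267))*s),ray('side',np.array((444,299))*s)))
a=cv2.imread('pics/top0.png')[122:225,222:342];b=cv2.imread('pics/side0.png')[180:265,235:355]
a=cv2.resize(a,None,fx=5.4,fy=5.4,interpolation=cv2.INTER_CUBIC)[:600]
b=cv2.resize(b,None,fx=6.6,fy=6.6,interpolation=cv2.INTER_CUBIC)
cv2.imwrite('pics/ca.png',a);cv2.imwrite('pics/cb.png',b)
E
```

```text
TL [ 0.6561 -0.201   0.01  ]
TR [ 0.618  -0.3805  0.01  ]
BR [ 0.4676 -0.3465  0.01  ]
BL [ 0.5054 -0.1667  0.01  ]
knob [ 0.5495 -0.257   0.086 ]
hole [ 0.5405 -0.2984  0.032 ]
borax [ 0.4022 -0.362   0.064 ]
beads [ 0.4037 -0.1429  0.047 ]
match [ 0.3932 -0.2223  0.015 ]
sm1 [ 0.5748 -0.0032  0.022 ]
sm2 [ 0.5789 -0.0704  0.022 ]
sm3 [ 0.4929 -0.0766  0.022 ]
sm4 [ 0.4877 -0.0128  0.022 ]
tri hole (array([ 0.54129097, -0.29890841,  0.02917014]), np.float64(0.0008739717810667802))
tri knob (array([ 0.55235116, -0.25689627,  0.08143131]), np.float64(0.0009801387629690026))
```

View pics/ca.png

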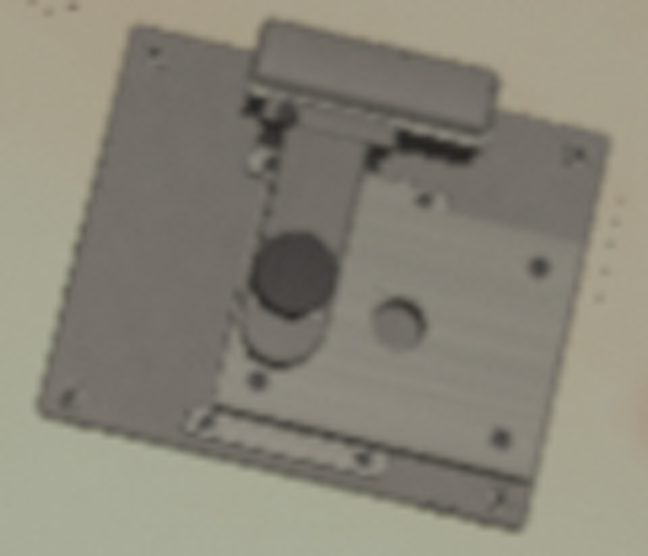

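View pics/cb.png

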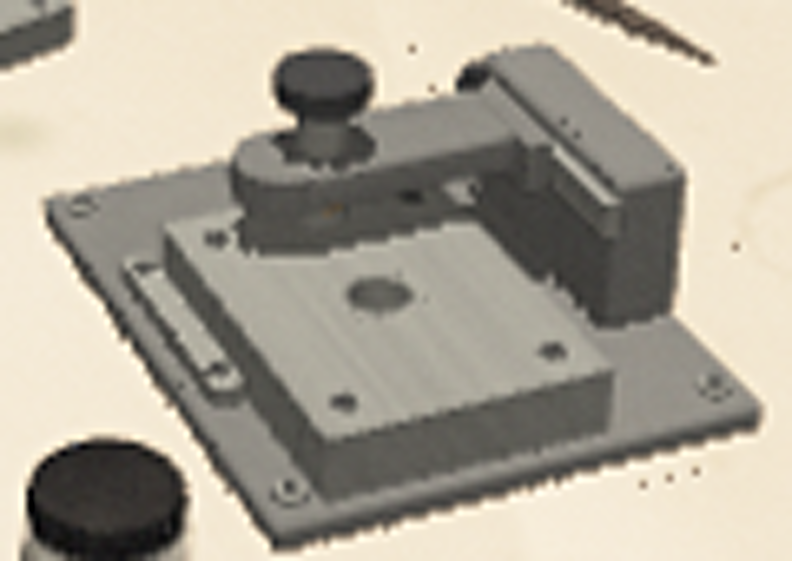

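```bash
python3 - <<'E'
from h import *
s=.64
for t,d in [((277,382),(270,215)),((240,518),(150,240)),((50,503),(125,190)),((70,365),(218,173))]:
    print('box',tri(ray('top',np.array(t)*s),ray('side',np.array(d)*s)))
    for z in(.15,.2,.25):print(plane('top',np.array(t)*s,z).round(3))
E
```

```text
box (array([ 0.40506268, -0.0878121 ,  0.17264115]), np.float64(0.007304473383445588))
[ 0.409 -0.086  0.15 ]
[ 0.408 -0.094  0.2  ]
[ 0.407 -0.101  0.25 ]
box (array([ 0.26206215, -0.05367239,  0.16172572]), np.float64(0.007574262243558846))
[ 0.264 -0.053  0.15 ]
[ 0.272 -0.062  0.2  ]
[ 0.28  -0.072  0.25 ]
box (array([0.27900539, 0.14451777, 0.16243337]), np.float64(0.003965265947899297))
[0.275 0.151 0.15 ]
[0.283 0.129 0.2  ]
[0.29  0.106 0.25 ]
box (array([0.41981939, 0.13748686, 0.16167052]), np.float64(0.0048258294514296005))
[0.422 0.142 0.15 ]
[0.421 0.12  0.2  ]
[0.419 0.098 0.25 ]
```

The box spans x .26–.42, y −.09–.14 and is about .165 high, so I'll cross above it with the gripper shut. I'll stop off the right (−y) end of the plate with the tool's x axis along the slideway.

The manual's scale: shifts go in shares of 0.8 m and turns go in shares of pi rad. Converting my numbers, -75 cm / 80 = -0.9375, -71 cm / 80 = -0.8875, -0.05 rad / 3.1416 = -0.0159.

Request:
servo_tool(claw=1, moves=[[0.0125,-0.0375,0.0438,-0.0159],[0.0375,-0.0813,0.0875,-0.0477],[0.0563,-0.1313,0.1,-0.0859],[0.075,-0.1813,0.1,-0.1241],[0.0938,-0.2313,0.1,-0.1592],[0.1125,-0.275,0.1,-0.191],[0.1313,-0.325,0.1,-0.2228],[0.15,-0.375,0.1,-0.2546],[0.1688,-0.425,0.1,-0.2865],[0.1875,-0.4688,0.1,-0.3183],[0.2125,-0.5125,0.1,-0.3501],[0.2313,-0.5625,0.1,-0.382],[0.25,-0.6125,0.1,-0.4138],[0.2688,-0.6563,0.1,-0.4456],[0.2875,-0.7,0.1,-0.4775],[0.3063,-0.75,0.1,-0.4775],[0.325,-0.8,0.1,-0.4775],[0.3438,-0.8438,0.1,-0.4775],[0.3625,-0.8875,0.1,-0.4775],[0.3813,-0.9375,0.1,-0.4775]])

```text
time: 1.82
ee_pos: [0.4567, -0.22, 0.311]
tcp_rot: [180.0, -0.0, 77.9]
wrist_force: [0.7, 0.5, -0.0]
opening: -0.0
grasp_force: 0.0
```

```bash
python3 - <<'E'
from h import *
o=get_obs();print(o['time'],o['ee_pos'],o['tcp_rot'],o['opening'],o['wrist_force'])
E
```

```text
1.8167 [ 0.45672412 -0.22003825  0.31100296] [ 1.79997292e+02 -7.87925241e-03  7.78790522e+01] -4.737793014208624e-05 [ 0.73374797  0.49775664 -0.00369336]
```

To row units: -15.8 cm / 80 = -0.1975, 6.6 cm / 80 = 0.0825.

Request:
servo_tool(moves=[[0.015,-0.0375,-0.0313,0],[0.03,-0.075,-0.0625,0],[0.045,-0.1125,-0.0938,0],[0.06,-0.15,-0.125,0],[0.075,-0.1813,-0.1563,0],[0.0825,-0.1975,-0.1875,0],[0.0825,-0.1975,-0.1875,0],[0.0825,-0.1975,-0.1875,0],[0.0825,-0.1975,-0.1875,0]])

```text
time: 2.57
ee_pos: [0.5224, -0.3753, 0.1624]
tcp_rot: [180.0, 0.0, 77.9]
wrist_force: [0.7, -0.8, 0.2]
opening: -0.0002
grasp_force: 0.0
```

```bash
python3 - <<'E'
from h import *
o=get_obs();i=camera('wrist');print(o['time'],repr(o['ee_pos']),repr(o['tcp_rot']),o['wrist_force'])
cv2.imwrite('pics/w1.png',i[:,:,::-1]);cv2.imwrite('pics/w1b.png',cv2.resize(i[:,:,::-1],(800,600),interpolation=cv2.INTER_CUBIC))
E
```

```text
2.5667 array([ 0.52240578, -0.37533047,  0.16240908]) array([1.79972857e+02, 5.27513359e-03, 7.79167662e+01]) [ 0.69638074 -0.83626239  0.21746644]
```

View pics/w1b.png

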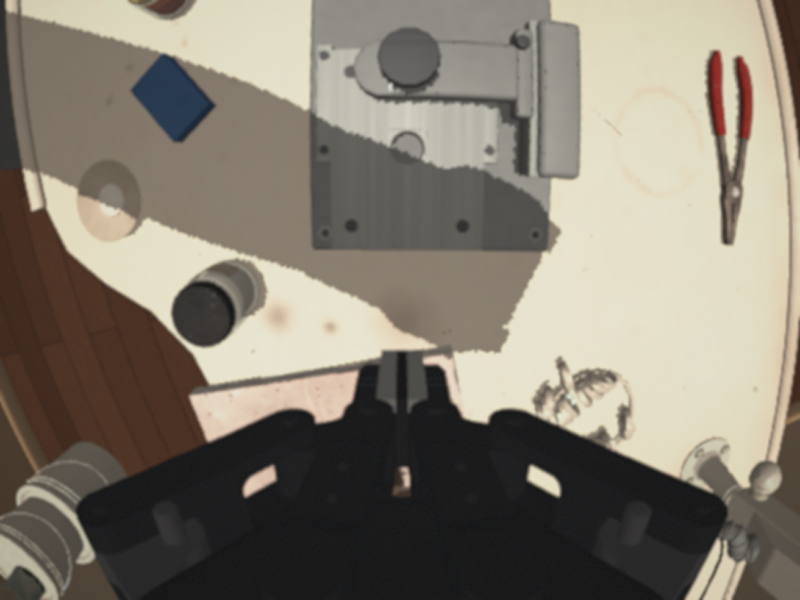

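```bash
python3 - <<'E'
from h import *
s=.64
pos=[0.52240578,-0.37533047,0.16240908];rpy=[1.79972857e+02,5.27513359e-03,7.79167662e+01]
W=lambda p:wray(np.array(p)*s,pos,rpy)
def pl(p,z): o,d=W(p);return o+d*(z-o[2])/d[2]
BL=pl((313,248.5),.01);BR=pl((546.5,249),.01);print(BL,BR,np.linalg.norm(BR-BL))
v=(BR-BL)[:2];print('yaw from base edge',np.degrees(np.arctan2(v[1],v[0])))
a=np.radians(-12.0);ex=np.array([np.cos(a),np.sin(a)]);ey=np.array([-ex[1],ex[0]])
e=(BL[:2]-(-.062*ex-.095*ey)+BR[:2]-(.095*ex-.095*ey))/2;print('origin',e)
def loc(P):return np.r_[(np.array(P[:2])-e)@ex,(np.array(P[:2])-e)@ey,P[2]]*1e3
g=cv2.cvtColor(cv2.imread('pics/w1.png'),cv2.COLOR_BGR2GRAY)
m=(g[10:75,230:290]<75).astype(np.uint8);c=max(cv2.findContours(m,0,1)[0],key=cv2.contourArea);print(cv2.fitEllipse(c),cv2.boundingRect(c))
K=pl((410,57),.086);H=pl((408,147),.032)
print('knob',loc(K),'hole',loc(H))
print('tri knob',loc(tri(W((410,55)),ray('top',np.array((432,267))*s))[0]))
print('tri hole',loc(tri(W((408,147)),ray('top',np.array((462,284))*s))[0]))
E
```

```text
[ 0.46981015 -0.34746193  0.01      ] [ 0.62080975 -0.37957     0.01      ] 0.15437553441573687
yaw from base edge -12.00439925648974
origin [ 0.54892213 -0.2671614 ]
((30.369842529296875, 23.279823303222656), (39.97789001464844, 45.16315841674805), 155.4210205078125) (15, 35, 35, 12)
knob [ 1.20258789  9.80177252 86.        ] hole [  0.94888847 -31.34837508  32.        ]
tri knob [ 1.04742144 10.74907254 85.76709649]
tri hole [  0.45962097 -31.90392425  22.75387862]
```

The wrist picture shows the press square to the view: knob at (410,57), hole at (408,147), plate and base end at row 249, jar at (205,312). The base edge gives a press yaw of −12.0°. The ram is at about y = +10 and the hole at about −31.5, so the plate has to go about +41.5 mm. Now I'll feel the knob on its −y side.

To row units: 8.9 cm / 80 = 0.1113, -8.6 cm / 80 = -0.1075.

Request:
servo_tool(moves=[[0.01,0.0375,0,0],[0.02,0.075,0,0],[0.0263,0.1113,0,0],[0.0263,0.1113,0,0],[0.0263,0.1113,-0.0375,0],[0.0263,0.1113,-0.075,0],[0.0263,0.1113,-0.1075,0],[0.0263,0.1113,-0.1075,0],[0.0263,0.1113,-0.1075,0],[0.0263,0.1113,-0.1075,0],[0.0263,0.1113,-0.1075,0],[0.0263,0.1113,-0.1075,0]])

```text
time: 3.62
ee_pos: [0.5444, -0.2873, 0.0777]
tcp_rot: [179.8, 0.1, 77.9]
wrist_force: [1.4, 0.3, 0.1]
opening: -0.0002
grasp_force: 0.0
```

Request:
servo_tool(moves=[[0,0,0,0],[0,0,0,0],[0,0,0,0]])

```text
time: 3.87
ee_pos: [0.5436, -0.2869, 0.0757]
tcp_rot: [180.0, 0.0, 77.9]
wrist_force: [-0.5, 0.4, -0.3]
opening: 0.0002
grasp_force: 0.0
```

To row units: 0.3 cm / 80 = 0.0038, 0.26 cm / 80 = 0.0033.

Request:
servo_tool(moves=[[0.0025,0,-0.0025,0],[0.0028,0.0013,-0.0025,0],[0.003,0.0025,-0.0025,0],[0.0033,0.0038,-0.0025,0],[0.0033,0.0038,-0.0025,0],[0.0033,0.0038,-0.0025,0],[0.0033,0.0038,-0.0025,0]])

```text
time: 4.45
ee_pos: [0.5461, -0.2837, 0.0733]
tcp_rot: [180.0, 0.0, 77.9]
wrist_force: [0.3, -0.5, 0.2]
opening: -0.0002
grasp_force: 0.0
```

To row units: 0.1 cm / 80 = 0.0013, 0.05 cm / 80 = 0.0006.

Request:
servo_tool(moves=[[0.0001,0.0006,0,0],[0.0003,0.0013,0,0],[0.0003,0.0013,0,0],[0.0003,0.0013,0,0]])

```text
time: 4.78
ee_pos: [0.5462, -0.2827, 0.0733]
tcp_rot: [-180.0, 0.0, 77.9]
wrist_force: [-0.5, 0.1, -0.1]
opening: -0.0
grasp_force: 0.0
```

To row units: 0.1 cm / 80 = 0.0013, 0.05 cm / 80 = 0.0006.

Request:
servo_tool(moves=[[0.0001,0.0006,0,0],[0.0003,0.0013,0,0],[0.0003,0.0013,0,0],[0.0003,0.0013,0,0]])

```text
time: 5.12
ee_pos: [0.5464, -0.2819, 0.0733]
tcp_rot: [180.0, 0.0, 77.9]
wrist_force: [0.1, -0.5, 0.2]
opening: 0.0
grasp_force: 0.6
```

To row units: 0.05 cm / 80 = 0.0006, 0.01 cm / 80 = 0.0001.

Request:
servo_tool(moves=[[0.0001,0.0006,0,0],[0.0001,0.0006,0,0],[0.0001,0.0006,0,0]])

```text
time: 5.37
ee_pos: [0.5464, -0.2817, 0.0733]
tcp_rot: [180.0, 0.0, 77.9]
wrist_force: [-1.8, -4.7, 0.2]
opening: 0.0003
grasp_force: 2.5
```

To row units: 0.05 cm / 80 = 0.0006, 0.01 cm / 80 = 0.0001.

Request:
servo_tool(moves=[[0.0001,0.0006,0,0],[0.0001,0.0006,0,0],[0.0001,0.0006,0,0]])

```text
time: 5.62
ee_pos: [0.5465, -0.2816, 0.0733]
tcp_rot: [180.0, 0.1, 77.9]
wrist_force: [-1.6, -7.3, -0.4]
opening: -0.0003
grasp_force: 3.7
```

To row units: 5.7 cm / 80 = 0.0713, 1.2 cm / 80 = 0.015.

Request:
servo_tool(moves=[[-0.0008,-0.0038,0,0],[-0.0013,-0.0063,0.025,0],[-0.0013,-0.0063,0.0625,0],[0.0038,0.0188,0.0625,0],[0.01,0.05,0.0625,0],[0.015,0.0713,0.0625,0],[0.015,0.0713,0.0625,0],[0.015,0.0713,0.0625,0],[0.015,0.0713,0.0625,0],[0.015,0.0713,0.0375,0],[0.015,0.0713,0,0],[0.015,0.0713,0,0],[0.015,0.0713,0,0],[0.015,0.0713,0,0],[0.015,0.0713,0,0]])

```text
time: 6.87
ee_pos: [0.5593, -0.2244, 0.0752]
tcp_rot: [179.9, 0.0, 77.9]
wrist_force: [0.3, 0.3, 0.7]
opening: -0.0001
grasp_force: 0.0
```

To row units: -0.45 cm / 80 = -0.0056, -0.3 cm / 80 = -0.0038.

Request:
servo_tool(moves=[[-0.0004,-0.0019,0,0],[-0.0008,-0.0038,0,0],[-0.0013,-0.0056,0,0],[-0.0013,-0.0056,0,0],[-0.0013,-0.0056,0,0],[-0.0013,-0.0056,0,0]])

```text
time: 7.37
ee_pos: [0.5576, -0.2283, 0.0733]
tcp_rot: [-180.0, -0.0, 77.9]
wrist_force: [0.6, -0.8, 0.4]
opening: 0.0003
grasp_force: 0.0
```

To row units: -0.1 cm / 80 = -0.0013, -0.05 cm / 80 = -0.0006.

Request:
servo_tool(moves=[[-0.0001,-0.0006,0,0],[-0.0001,-0.0006,0,0],[-0.0003,-0.0013,0,0],[-0.0003,-0.0013,0,0]])

```text
time: 7.7
ee_pos: [0.5574, -0.2293, 0.0733]
tcp_rot: [180.0, 0.0, 77.9]
wrist_force: [0.3, 0.3, -0.2]
opening: -0.0001
grasp_force: 0.0
```

To row units: -0.05 cm / 80 = -0.0006, -0.01 cm / 80 = -0.0001.

Request:
servo_tool(moves=[[-0.0001,-0.0006,0,0],[-0.0001,-0.0006,0,0],[-0.0001,-0.0006,0,0]])

```text
time: 7.95
ee_pos: [0.5573, -0.2298, 0.0733]
tcp_rot: [-180.0, -0.0, 77.9]
wrist_force: [0.8, -0.7, 0.1]
opening: 0.0001
grasp_force: 0.0
```

Request:
servo_tool(moves=[[-0.0001,-0.0006,0,0],[-0.0001,-0.0006,0,0],[-0.0001,-0.0006,0,0]])

```text
time: 8.2
ee_pos: [0.5573, -0.2303, 0.0733]
tcp_rot: [180.0, 0.0, 77.9]
wrist_force: [-0.2, 0.1, -0.3]
opening: -0.0001
grasp_force: 0.0
```

To row units: -0.05 cm / 80 = -0.0006, -0.01 cm / 80 = -0.0001.

Request:
servo_tool(moves=[[-0.0001,-0.0006,0,0],[-0.0001,-0.0006,0,0],[-0.0001,-0.0006,0,0]])

```text
time: 8.45
ee_pos: [0.5572, -0.2308, 0.0733]
tcp_rot: [180.0, -0.0, 77.9]
wrist_force: [0.4, -1.1, -0.0]
opening: 0.0005
grasp_force: 0.0
```

To row units: -0.05 cm / 80 = -0.0006, -0.01 cm / 80 = -0.0001.

Request:
servo_tool(moves=[[-0.0001,-0.0006,0,0],[-0.0001,-0.0006,0,0],[-0.0001,-0.0006,0,0]])

```text
time: 8.7
ee_pos: [0.5571, -0.2311, 0.0733]
tcp_rot: [-180.0, -0.0, 77.9]
wrist_force: [0.2, 0.7, 0.5]
opening: 0.0001
grasp_force: 0.6
```

Contacts are at s = −14.95 and +36.97 mm in the press frame. That gives a half finger width of 10.95 mm (11 expected) and the ram at y = +11.0 mm. The plate's right end must reach s = −49.0, which puts the TCP at s = −59.95, about (.5371, −.3260). I'll go round to the right end now.

To row units: -14.6 cm / 80 = -0.1825, -5.3 cm / 80 = -0.0663.

Request:
servo_tool(moves=[[0.0008,0.0038,0,0],[0.0013,0.005,0.0313,0],[0.0013,0.005,0.0625,0],[-0.005,-0.025,0.0625,0],[-0.015,-0.0688,0.0625,0],[-0.025,-0.1125,0.0625,0],[-0.0325,-0.1563,0.0625,0],[-0.0375,-0.1825,0.0625,0],[-0.0375,-0.1825,0.0625,0],[-0.0375,-0.1825,0.0625,0],[-0.0375,-0.1825,0.0625,0],[-0.0375,-0.1825,0.025,0],[-0.0375,-0.1825,-0.0125,0],[-0.0375,-0.1825,-0.05,0],[-0.0375,-0.1825,-0.0663,0],[-0.0375,-0.1825,-0.0663,0],[-0.0375,-0.1825,-0.0663,0],[-0.0375,-0.1825,-0.0663,0],[-0.0375,-0.1825,-0.0663,0],[-0.0375,-0.1825,-0.0663,0]])

```text
time: 10.37
ee_pos: [0.5279, -0.3777, 0.0222]
tcp_rot: [179.9, 0.1, 77.9]
wrist_force: [0.2, 0.1, 0.4]
opening: 0.0004
grasp_force: 0.0
```

To row units: 0.6 cm / 80 = 0.0075, 0.4 cm / 80 = 0.005.

Request:
servo_tool(moves=[[0.0005,0.0025,0,0],[0.001,0.005,0,0],[0.0013,0.0075,0,0],[0.0013,0.0075,0,0],[0.0013,0.0075,0,0],[0.0013,0.0075,0,0]])

```text
time: 10.87
ee_pos: [0.528, -0.3712, 0.0202]
tcp_rot: [-180.0, -0.0, 77.9]
wrist_force: [1.1, -0.2, -0.3]
opening: -0.0002
grasp_force: 0.0
```

To row units: 1 cm / 80 = 0.0125, 0.9 cm / 80 = 0.0113.

Request:
servo_tool(moves=[[0.0003,0.0013,0,0],[0.0005,0.0025,0,0],[0.0008,0.0038,0,0],[0.001,0.005,0,0],[0.0013,0.0063,0,0],[0.0015,0.0075,0,0],[0.0019,0.0088,0,0],[0.0021,0.01,0,0],[0.0024,0.0113,0,0],[0.0026,0.0125,0,0]])

```text
time: 11.7
ee_pos: [0.5301, -0.3612, 0.0203]
tcp_rot: [-180.0, 0.0, 77.9]
wrist_force: [-0.5, -2.2, -1.1]
opening: -0.0002
grasp_force: 1.3
```

To row units: 1 cm / 80 = 0.0125, 0.9 cm / 80 = 0.0113.

Request:
servo_tool(moves=[[0.0003,0.0013,0,0],[0.0005,0.0025,0,0],[0.0008,0.0038,0,0],[0.001,0.005,0,0],[0.0013,0.0063,0,0],[0.0015,0.0075,0,0],[0.0019,0.0088,0,0],[0.0021,0.01,0,0],[0.0024,0.0113,0,0],[0.0026,0.0125,0,0],[0.0026,0.0125,0,0],[0.0026,0.0125,0,0]])

```text
time: 12.7
ee_pos: [0.5323, -0.351, 0.0203]
tcp_rot: [180.0, -0.0, 77.9]
wrist_force: [0.0, -0.1, 0.1]
opening: -0.0001
grasp_force: 0.3
```

To row units: 2 cm / 80 = 0.025, 1.9 cm / 80 = 0.0238.

Request:
servo_tool(moves=[[0.0003,0.0013,0,0],[0.0005,0.0025,0,0],[0.0008,0.0038,0,0],[0.001,0.005,0,0],[0.0013,0.0063,0,0],[0.0015,0.0075,0,0],[0.0019,0.0088,0,0],[0.0021,0.01,0,0],[0.0024,0.0113,0,0],[0.0026,0.0125,0,0],[0.0029,0.0138,0,0],[0.0031,0.015,0,0],[0.0034,0.0163,0,0],[0.0036,0.0175,0,0],[0.0039,0.0188,0,0],[0.0043,0.02,0,0],[0.0045,0.0213,0,0],[0.0048,0.0225,0,0],[0.005,0.0238,0,0],[0.0053,0.025,0,0]])

```text
time: 14.37
ee_pos: [0.5365, -0.3312, 0.0203]
tcp_rot: [180.0, 0.0, 77.9]
wrist_force: [-0.1, -2.7, 0.4]
opening: 0.0
grasp_force: 1.5
```

To row units: 0.3 cm / 80 = 0.0038, 0.25 cm / 80 = 0.0031.

Request:
servo_tool(moves=[[0.0001,0.0006,0,0],[0.0003,0.0013,0,0],[0.0004,0.0019,0,0],[0.0005,0.0025,0,0],[0.0006,0.0031,0,0],[0.0008,0.0038,0,0],[0.0008,0.0038,0,0],[0.0008,0.0038,0,0],[0.0008,0.0038,0,0]])

```text
time: 15.12
ee_pos: [0.5371, -0.3281, 0.0203]
tcp_rot: [180.0, -0.0, 77.9]
wrist_force: [-0.2, -3.2, 0.5]
opening: -0.0002
grasp_force: 1.0
```

To row units: 0.2 cm / 80 = 0.0025, 0.04 cm / 80 = 0.0005.

Request:
servo_tool(moves=[[0.0001,0.0006,0,0],[0.0003,0.0013,0,0],[0.0004,0.0019,0,0],[0.0005,0.0025,0,0],[0.0005,0.0025,0,0],[0.0005,0.0025,0,0],[0.0005,0.0025,0,0]])

```text
time: 15.7
ee_pos: [0.5375, -0.3262, 0.0203]
tcp_rot: [180.0, -0.0, 77.9]
wrist_force: [-0.1, -1.4, -0.5]
opening: -0.0001
grasp_force: 1.2
```

```bash
python3 - <<'E'
from h import *
o=get_obs();p=o['ee_pos'];print(p)
a=np.radians(-12.0);ex=np.array([np.cos(a),np.sin(a)]);ey=np.array([-ex[1],ex[0]]);e=np.array([0.54892213,-0.2671614])
for q in (p[:2],[.5464,-.2819],[.5571,-.2311]): print((np.array(q)-e)@ex,(np.array(q)-e)@ey)
E
```

```text
[ 0.53746985 -0.32616942  0.02031424]
0.0010664401369188132 -0.060099618280229236
0.0005973118380478617 -0.014940906540937457
0.000501577272357453 0.03697364666808989
```

The plate is placed within about 0.15 mm. Now I'll back off, rise and hover over the knob.

To row units: 10 cm / 80 = 0.125, 1.45 cm / 80 = 0.0181.

Request:
servo_tool(moves=[[-0.0008,-0.0038,0,0],[-0.0015,-0.0075,0,0],[-0.0025,-0.0125,0.0125,0],[-0.0025,-0.0125,0.05,0],[-0.0025,-0.0125,0.0875,0],[-0.0025,-0.0125,0.125,0],[0.0013,0.0063,0.125,0],[0.0088,0.0438,0.125,0],[0.0163,0.075,0.125,0],[0.0181,0.0875,0.125,0],[0.0181,0.0875,0.125,0],[0.0181,0.0875,0.125,0],[0.0181,0.0875,0.1063,0],[0.0181,0.0875,0.0913,0],[0.0181,0.0875,0.0913,0],[0.0181,0.0875,0.0913,0],[0.0181,0.0875,0.0913,0],[0.0181,0.0875,0.0913,0],[0.0181,0.0875,0.0913,0],[0.0181,0.0875,0.0913,0]])

```text
time: 17.37
ee_pos: [0.5521, -0.2564, 0.0938]
tcp_rot: [180.0, 0.0, 77.9]
wrist_force: [-0.0, 0.2, 0.0]
opening: -0.0003
grasp_force: 0.0
```

```bash
python3 - <<'E'
from h import *
i=camera('side')[170:270,225:358]
cv2.imwrite('pics/s2.png',cv2.resize(i[:,:,::-1],None,fx=6,fy=6,interpolation=cv2.INTER_CUBIC))
E
```

```text
(no output)
```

View pics/s2.png

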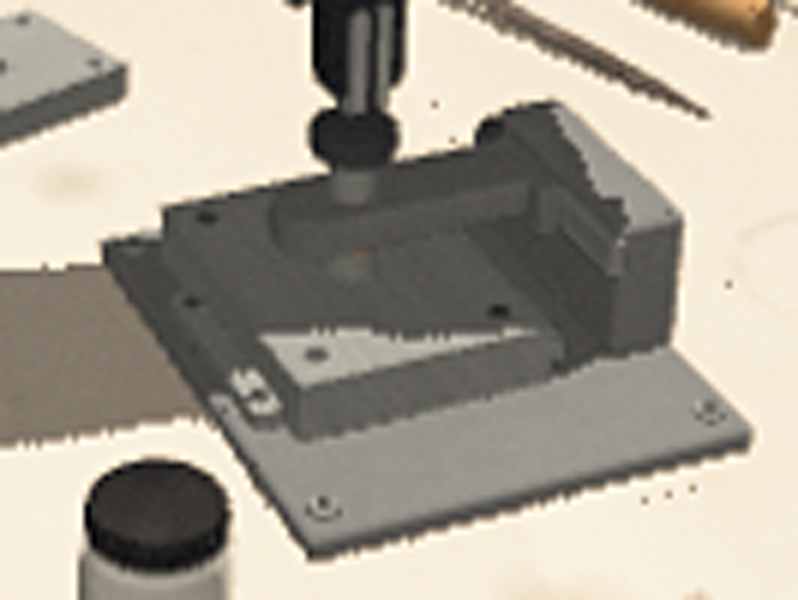

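The crop shows the fingertips over the knob at (352,110) and the plate under the head with its right end at (430,390). Now I'll press gently and watch the force near 3 mm of travel.

To row units: -0.9 cm / 80 = -0.0113, -0.8 cm / 80 = -0.01.

Request:
servo_tool(moves=[[0,0,-0.0025,0],[0,0,-0.005,0],[0,0,-0.0075,0],[0,0,-0.0088,0],[0,0,-0.01,0],[0,0,-0.0113,0],[0,0,-0.0113,0],[0,0,-0.0113,0],[0,0,-0.0113,0]])

```text
time: 18.17
ee_pos: [0.552, -0.2563, 0.0842]
tcp_rot: [180.0, 0.0, 77.9]
wrist_force: [-0.6, -0.1, -0.1]
opening: 0.0002
grasp_force: 0.0
```

To row units: -0.15 cm / 80 = -0.0019, -0.1 cm / 80 = -0.0013.

Request:
servo_tool(moves=[[0,0,-0.0006,0],[0,0,-0.0013,0],[0,0,-0.0019,0],[0,0,-0.0019,0],[0,0,-0.0019,0]])

```text
time: 18.58
ee_pos: [0.552, -0.2563, 0.0828]
tcp_rot: [180.0, 0.0, 77.9]
wrist_force: [-0.5, -0.1, 1.0]
opening: -0.0001
grasp_force: 0.9
```

To row units: -0.1 cm / 80 = -0.0013, -0.05 cm / 80 = -0.0006.

Request:
servo_tool(moves=[[0,0,-0.0006,0],[0,0,-0.0013,0],[0,0,-0.0013,0],[0,0,-0.0013,0]])

```text
time: 18.92
ee_pos: [0.552, -0.2563, 0.0817]
tcp_rot: [180.0, 0.0, 77.9]
wrist_force: [0.8, -1.0, 1.8]
opening: -0.0003
grasp_force: 0.7
```

To row units: -0.1 cm / 80 = -0.0013, -0.05 cm / 80 = -0.0006.

Request:
servo_tool(moves=[[0,0,-0.0006,0],[0,0,-0.0013,0],[0,0,-0.0013,0]])

```text
time: 19.17
ee_pos: [0.552, -0.2563, 0.0807]
tcp_rot: [180.0, 0.0, 77.9]
wrist_force: [0.4, -0.4, 1.3]
opening: 0.0001
grasp_force: 0.7
```

To row units: -0.05 cm / 80 = -0.0006.

Request:
servo_tool(moves=[[0,0,-0.0006,0],[0,0,-0.0006,0],[0,0,-0.0006,0]])

```text
time: 19.42
ee_pos: [0.552, -0.2563, 0.0802]
tcp_rot: [-180.0, -0.0, 77.9]
wrist_force: [-0.3, -0.3, 1.4]
opening: -0.0001
grasp_force: 0.7
```

To row units: -0.05 cm / 80 = -0.0006.

Request:
servo_tool(moves=[[0,0,-0.0006,0],[0,0,-0.0006,0],[0,0,-0.0006,0]])

```text
time: 19.67
ee_pos: [0.552, -0.2563, 0.0798]
tcp_rot: [180.0, 0.0, 77.9]
wrist_force: [0.7, -0.0, 1.5]
opening: 0.0
grasp_force: 0.7
```

To row units: -0.1 cm / 80 = -0.0013, -0.05 cm / 80 = -0.0006.

Request:
servo_tool(moves=[[0,0,-0.0006,0],[0,0,-0.0013,0],[0,0,-0.0013,0]])

```text
time: 19.92
ee_pos: [0.5519, -0.2563, 0.0787]
tcp_rot: [-180.0, -0.0, 77.9]
wrist_force: [0.7, -1.6, 1.6]
opening: -0.0001
grasp_force: 0.7
```

To row units: -0.1 cm / 80 = -0.0013, -0.05 cm / 80 = -0.0006.

Request:
servo_tool(moves=[[0,0,-0.0006,0],[0,0,-0.0013,0],[0,0,-0.0013,0]])

```text
time: 20.17
ee_pos: [0.552, -0.2562, 0.0777]
tcp_rot: [-180.0, -0.0, 77.9]
wrist_force: [0.5, 0.1, 1.8]
opening: 0.0002
grasp_force: 0.7
```

To row units: -0.1 cm / 80 = -0.0013, -0.05 cm / 80 = -0.0006.

Request:
servo_tool(moves=[[0,0,-0.0006,0],[0,0,-0.0013,0],[0,0,-0.0013,0]])

```text
time: 20.42
ee_pos: [0.552, -0.2563, 0.0767]
tcp_rot: [180.0, 0.0, 77.9]
wrist_force: [1.0, 0.0, 1.6]
opening: 0.0001
grasp_force: 0.7
```

The ram is well past the 3 mm stop at low force, so it is in the hole. I'll continue to home.

To row units: -0.55 cm / 80 = -0.0069, -0.5 cm / 80 = -0.0063.

Request:
servo_tool(moves=[[0,0,-0.0006,0],[0,0,-0.0013,0],[0,0,-0.0019,0],[0,0,-0.0025,0],[0,0,-0.0031,0],[0,0,-0.0038,0],[0,0,-0.0044,0],[0,0,-0.005,0],[0,0,-0.0056,0],[0,0,-0.0063,0],[0,0,-0.0069,0],[0,0,-0.0069,0],[0,0,-0.0069,0]])

```text
time: 21.5
ee_pos: [0.5519, -0.2562, 0.0711]
tcp_rot: [-180.0, -0.0, 77.9]
wrist_force: [0.7, -0.4, 0.7]
opening: 0.0
grasp_force: 0.6
```

To row units: -0.1 cm / 80 = -0.0013, -0.05 cm / 80 = -0.0006.

Request:
servo_tool(moves=[[0,0,-0.0006,0],[0,0,-0.0013,0],[0,0,-0.0013,0],[0,0,-0.0013,0]])

```text
time: 21.83
ee_pos: [0.5519, -0.2562, 0.0702]
tcp_rot: [-180.0, -0.0, 77.9]
wrist_force: [0.6, -0.6, 1.6]
opening: 0.0002
grasp_force: 0.6
```

To row units: -0.05 cm / 80 = -0.0006.

Request:
servo_tool(moves=[[0,0,-0.0006,0],[0,0,-0.0006,0],[0,0,-0.0006,0]])

```text
time: 22.08
ee_pos: [0.5519, -0.2562, 0.07]
tcp_rot: [180.0, 0.0, 77.9]
wrist_force: [-0.6, 0.2, 4.7]
opening: 0.0
grasp_force: 2.4
```

To row units: -0.05 cm / 80 = -0.0006.

Request:
servo_tool(moves=[[0,0,-0.0006,0],[0,0,-0.0006,0],[0,0,-0.0006,0]])

```text
time: 22.33
ee_pos: [0.552, -0.2562, 0.07]
tcp_rot: [180.0, 0.0, 77.9]
wrist_force: [-2.2, 0.9, 7.5]
opening: -0.0
grasp_force: 4.0
```

To row units: 14 cm / 80 = 0.175, -13 cm / 80 = -0.1625.

Request:
servo_tool(moves=[[0,0,0.0025,0],[0,0,0.0088,0],[0,0,0.025,0],[0,0,0.0625,0],[0,0,0.1,0],[0,-0.025,0.1375,0],[-0.0125,-0.0625,0.1625,0],[-0.025,-0.1125,0.175,0],[-0.0375,-0.1625,0.175,0],[-0.0375,-0.1625,0.175,0],[-0.0375,-0.1625,0.175,0],[-0.0375,-0.1625,0.175,0],[-0.0375,-0.1625,0.175,0]])

```text
time: 23.42
ee_pos: [0.5222, -0.3853, 0.2095]
tcp_rot: [-180.0, -0.0, 78.0]
wrist_force: [-0.7, 0.0, -0.1]
opening: 0.0
grasp_force: 0.0
```

```bash
python3 - <<'E'
from h import *
i=camera('side')[170:270,225:358]
cv2.imwrite('pics/s3.png',cv2.resize(i[:,:,::-1],None,fx=6,fy=6,interpolation=cv2.INTER_CUBIC))
E
```

```text
(no output)
```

View pics/s3.png

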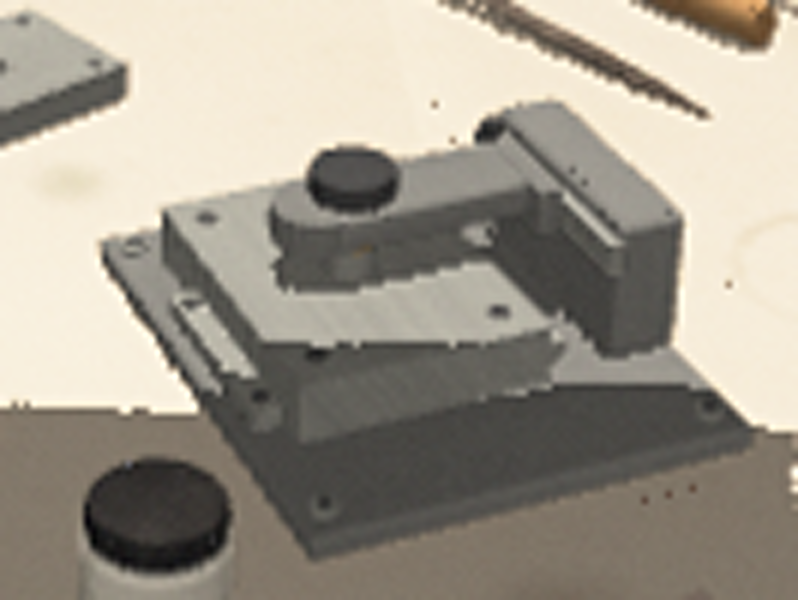

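The knob at (353,180) sits flat on the head and the ram goes down into the plate. The arm is clear of everything.

```bash
python3 -c "
from workcell import *
print(job_done())"
```

```text
the job is handed in; nothing more can be done
None
```

The die plate's hole is centred under the ram to about 0.2 mm by feel, the ram is pushed fully home in it (knob top at z 70 mm, highest force about 8 N), and the job was handed in at about 23 s with the arm clear and the jars and matchbox untouched.

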